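# Fit the tasting-counter nut grinder and hold its bayonet lid at half twist

### The job

First seat the grinder cup fully home on the grinder base, its foot holes over the two pegs. Then drop the bayonet lid into the cup's mouth so that it lies flush, twist it clockwise (seen from above) half-way to its lock, never so far that the lock clicks, and finish there still gripping the lid, and only the lid, against its return spring: do not let go. Leave everything else on the counter where it is.

Things in the scene. Friction and masses are not known exactly. Their poses are not given: they have to be found in the camera images.
- base: Grinder base, a low black motor housing fixed to the counter, 110 (x) x 150 (y) x 40 tall (mm). Origin: centre of its underside. Two upright steel pegs, 8 diameter, 16 tall with tapered tips, stand on its top at y = +42 and -42.
- seat (a point): Centre of the base's top face, 40 above the counter, midway between the pegs; the cup's origin comes here, foot bar along the base's y axis (either way round).
- cup: Loose grinder cup: round bare aluminium body, 64 outer diameter, 70 tall overall, 350 g, open at the top. Origin: centre of its underside, z up. Under it a steel foot bar, 30 (x) x 106 (y) x 10 thick, with a through hole of 11 diameter at y = +42 and y = -42; the bar's ends stick out on both sides of the body (sizes in mm).
- cup_mouth (a point): Centre of the cup's mouth, 70 above the cup's origin, on top of a flat inward flange 5 thick with a 44 diameter opening. The flange has two entry gaps, about 14 wide, at the cup's +y and -y sides (above the foot bar's ends). Black ribs on its rim mark half twist (40 degrees clockwise of each gap) and lock (80 degrees).
- lid: Loose black bayonet lid (sizes in mm), 120 g, standing on its plug. Origin: centre of the plug's underside, z up. Plug 40 diameter, 12 tall; two lugs at the +y and -y sides of its foot, 8 wide, 5 tall, reaching 26.5 from the axis; above it a disc, 56 diameter, from 12 to 18 above the origin, and an upright aluminium bar handle in line with the lugs.
- lid_grip (a point): Middle of the lid's bar handle (12 thick in x, 52 long in y, from 18 to 44 above the lid's origin), 33 above the origin. To insert: handle in line with the cup's foot bar (either way round, within about 6 degrees), lower until the disc lies on the flange: lid origin 58 above the cup's. Twisted clockwise, the lugs run under the flange with 2 of play.
- ring (a joint): Sprung ring in the cup, rad. 0 at rest; the lugs meet it after about 13 degrees of clockwise lid twist and push it along (about 0.46 at 40 degrees = half twist, 1.15 at 80 = lock). Its spring turns a released lid back (0.03 N m at rest, 0.07 at half). From about 52 degrees sprung balls add resistance, then snap in behind the lugs: the click, counted at 1.05.
- small_tin: Bystander: round dark tin, 72 diameter, 35 tall (mm); origin at the centre of its underside. Leave alone.
- praline_box: Bystander: small cardboard box 50 x 90 x 30 (mm); origin at the centre of its underside. Leave alone.
- jar_lid: Bystander: plain round steel jar lid 52 diameter with a small knob, NOT the grinder lid (mm); origin at the centre of its underside. Leave alone.
- jam_jar: Bystander: amber jar 66 diameter, 95 tall (mm); origin at the centre of its underside. Leave alone.
- nut_jar: Bystander: amber jar 72 diameter, 120 tall (mm); origin at the centre of its underside. Leave alone.
- big_tin: Bystander: large flat dark tin 130 diameter, 60 tall (mm); origin at the centre of its underside. Leave alone.
- sample_bowl: Bystander: white bowl 100 diameter, 45 tall (mm); origin at the centre of its underside. Leave alone.
- tasting_spoon: Bystander: wooden spoon lying on the counter (mm); origin at the centre of its underside. Leave alone.

How it is judged:
On the way, in this order (a step that is already met when the one before it is completed fails the run):
1. the cup is seated home on the base, over both pegs (horizontal distance between cup and seat below 0.004 m and z of cup in the frame of base between 0.0375 and 0.0425 m and angle between the y axis of cup and the y axis of base, either way round below 0.08 rad and angle between cup's own z axis and vertical below 0.05 rad), for 0.2 s.
2. the lid lies flush in the mouth of the seated cup (all of step 1 and z of lid in the frame of cup between 0.0555 and 0.0605 m and x of lid in the frame of cup between -0.005 and 0.005 m and y of lid in the frame of cup between -0.005 and 0.005 m and angle between the z axis of lid and the z axis of cup, either way round below 0.08 rad), for 0.1 s.
At the end, for the whole second after the job is handed in: Cup on the base within 4 mm, home within 2.5 mm and upright; lid flush in its mouth within 2.5 mm and 5 mm of the axis; lid twisted clockwise 40 degrees (31 to 49) from entry, still, the fingers gripping the lid (over 1 N) and neither fingers nor arm touching the cup (all of step 2 and angle between the y axis of lid and the y axis of cup, either way round between 0.54 and 0.86 rad and value of joint ring above 0.25 rad and contact force between the fingers and lid above 1 N and angular speed of lid below 0.3 rad/s and contact force between each of the arm, the fingers and cup below 1 N); the arm keeps its last pose, push and grip.
It fails at once if the lid is twisted on until the lock clicks (value of joint ring above 1.05 rad).
It fails at once if a bystander is moved by more than 40 mm (distance of any of small_tin, praline_box, jar_lid, jam_jar, nut_jar, big_tin, sample_bowl, tasting_spoon from where it was at the start of the episode above 0.04 m).
It also fails if it takes over 67 s, if anything falls off the work surface, if the arm or the gripper's body presses on something with over 40 N, if the wrist force passes 120 N, or if a joint passes its speed limit or range.

### The arm

A 6-joint arm with a two-finger parallel gripper is mounted at the origin on the work surface. World frame = base frame: x ahead of the robot, y to its left, z up, the work surface at z = 0. Lengths are in m, angles in rad, forces in N, time in s.
With the tool pointing down it reaches from about 0.25 to 0.725 m from the base axis. Payload 4 kg.
Tool frame: the origin (TCP) lies on the centre line of the jaws, within the pads' length; the fingertips stand 22 mm ahead of it and the grasp point (between the pads) lies 3 mm ahead of it; z points along the fingers, y is the line along which they close (so a half turn about z gives the same grasp; the last joint's range is limited). The gripper opens to 85 mm and grips with 20 to 120 N. Pads are 22 mm wide; open, the fingers measure 114 mm over their backs; the gripper's body (76 mm by 85 mm) begins 54 mm behind the grasp point. The pads swing forward as they close: fully open they stand 13 mm farther back than shut.
Start: joints at [1.268, 0.241, 0.005, 1.335, 0, 1.571], TCP at [0.149, 0.477, 0.253] pointing down, gripper open.
Joint ranges: [-2.72, 2.72], [-1.05, 1.87], [-1.09, 1.28], [-1.99, 2.15], [-1.42, 1.44], [-3.14, 3.14]. Speed limits (rad/s): [2.79, 2.79, 3.14, 3.14, 3.14, 3.14].

### API

Orientations are given as a unit quaternion [x, y, z, w].
In Python, from workcell import bot gives the robot as it stands.
- The arm moves only by the shell command python3 -m inch 'ROWS'. ROWS is JSON, one flat list of numbers, 7 for each row, row after row: the shift along the world's x, y, z in mm, then the turn, a rotation vector about the world's x, y, z in rad, then the opening in per cent of the stroke, from 0 (shut) to 100 (fully open). A call has 1 to 8 rows; each row is the pose to reach, as a shift and turn from the pose commanded when the call began; what a row does not reach only later rows make up. A row lasts 1/12 s, in which the tool goes at most 41.7 mm and 7.16 degrees, less where a joint would pass 70% of its speed; a pose out of reach is approached as far as the arm can. A call with a gripper value outside its range is refused whole. The fingers move at their own pace and stop on an object; the grip force is fixed at half the most. Time passes only in rows, so rows that repeat a pose let the fingers close. It gives the time, the measured TCP pose, the force, the opening and the grip force at its end, in the units of the state.
- bot.get_obs(): the state, without advancing time (a new reading comes with each control period).
- bot.camera(name): name is "scene" or "top" or "wrist"; returns the picture (420x560x3 uint8, blue, green, red); there is no depth.
- bot.camera_info(name): a dict with "intrinsics" (3x3 intrinsics, pixels), "camera_from_world" (4x4, takes a point from world to camera coordinates); the wrist camera has in their place "hand_eye" (4x4, takes a point from camera to tool coordinates, whose origin is the TCP and whose axes are the flange's). Camera axes: x right, y down, z forward; pixel columns grow to the right and rows downward; lengths in m; the calibration is good to about 2 mm. The wrist camera is an equidistant fisheye: a pixel r from the principal point sees the ray r / f radians off the axis. A picture is of the moment at which its call begins: read the wrist's pose just before it. camera_info takes no time and is no camera call.
- bot.job_done(): hands the job in; it is judged then, once.
Trained networks look in the newest picture that a camera, given by its name, has taken for a name from the list of things; names that differ only in an ending like _2 or _b are one class to them, and where a whole thing is asked for, a point or a joint stands for the part that bears it (a point fixed in the world has none). Each returns a list of dicts, best first, with "confidence" (0 to 1); they miss things now and then, are a little off and sometimes report something else, mostly with a low value. They report only what shows in the picture. A call takes as long as a camera call.
- bot.silhouettes(camera, target): "mask" (420x560 bool, what is visible of it) and "uv" ([column, row] in pixels, amid what is visible of it).
- bot.spot_point(camera, target): "uv" ([column, row] in pixels: a listed point, or the origin of a listed thing).
The state is a dict: "clock": time; "joint_pos": joint angles; "joint_vel": joint speeds; "tau": joint torques, N m; "eef_pos": TCP position; "tool_rot": TCP orientation; "ft_force": force on the tool from outside, world axes, zero at the start; "ft_torque": the same for the moment, N m; "grip_width": finger opening in m; "grasp_force": force on a finger pad.
Only numpy, scipy, OpenCV 4.12 (cv2) and the standard library are available. Lean on these libraries where they do the work, as an engineer would, in place of code of your own. Each camera call takes 0.05 s, during which the arm holds its last target. There are 200 camera calls.

## Working session

There is one attempt and no reset: what is moved stays moved. The work goes in short steps, Python scripts to look and compute and a shell command to move; the robot and the scene stay as the last step left them, time stands still between calls to the robot, and variables do not carry over. Pictures are saved under pics/ and viewed, at most 10 in all, crops included, and the job is handed in when it is done.

```bash
ls; mkdir -p pics; cat > h.py <<'E'
import numpy as np, cv2
from workcell import bot
from scipy.spatial.transform import Rotation as R
def ray(cam,uv,obs=None):
    """origin, unit direction in world"""
    i=bot.camera_info(cam);K=np.array(i["intrinsics"]) if "intrinsics" in i else None
    u=(np.array(uv,float)-[K[0,2],K[1,2]])/[K[0,0],K[1,1]]
    if cam=="wrist":
        th=np.linalg.norm(u);d=np.r_[u/max(th,1e-9)*np.sin(th),np.cos(th)]
        H=np.array(i["hand_eye"]);o=obs or bot.get_obs()
        T=np.eye(4);T[:3,:3]=R.from_quat(o["tool_rot"]).as_matrix();T[:3,3]=o["eef_pos"]
        M=T@H
    else:
        d=np.r_[u,1];M=np.linalg.inv(np.array(i["camera_from_world"]))
    d=M[:3,:3]@d
    return M[:3,3],d/np.linalg.norm(d)
def atz(r,z): return r[0]+r[1]*(z-r[0][2])/r[1][2]
def tri(rs):
    A=sum(np.eye(3)-np.outer(d,d) for o,d in rs);b=sum((np.eye(3)-np.outer(d,d))@o for o,d in rs)
    p=np.linalg.solve(A,b);return p,[np.linalg.norm(np.cross(p-o,d)) for o,d in rs]
E
cat > look.py <<'E'
from h import *
np.set_printoptions(precision=4,suppress=True)
for c in("scene","top"): cv2.imwrite(f"pics/{c}0.png",bot.camera(c))
ob=bot.get_obs();print(ob)
for k in("scene","top","wrist"):print(k,bot.camera_info(k))
for n in["base","seat","cup","cup_mouth","lid","lid_grip","small_tin","praline_box","jar_lid","jam_jar","nut_jar","big_tin","sample_bowl","tasting_spoon"]:
    rs=[]
    for c in("scene","top"):
        L=bot.spot_point(c,n)
        for d in L[:2]:print(n,c,np.round(d["uv"],1),round(d["confidence"],2))
        if L:rs.append(ray(c,L[0]["uv"]))
    if len(rs)==2:print("   ",*tri(rs))
E
python3 look.py
```

```text
pics
{'clock': 0.1, 'joint_pos': array([ 1.268 ,  0.2414,  0.0039,  1.3352, -0.    ,  1.5708]), 'joint_vel': array([0.0008, 0.0001, 0.0037, 0.0007, 0.0013, 0.0015]), 'tau': array([ -0.0003, -37.3138,  25.301 ,   0.0109,  -0.0001,  -0.    ]), 'eef_pos': array([0.1489, 0.4768, 0.2525]), 'tool_rot': array([ 0.1508,  0.9886, -0.0009, -0.0001]), 'ft_force': array([ 0.1305, -0.0819, -0.66  ]), 'ft_torque': array([ 0.0102,  0.039 , -0.023 ]), 'grasp_force': 0.0, 'grip_width': 0.08545420813735173}
scene {'intrinsics': array([[479.6941,   0.    , 278.3531],
       [  0.    , 479.6941, 205.269 ],
       [  0.    ,   0.    ,   1.    ]]), 'camera_from_world': array([[ 0.8799,  0.4749, -0.0163, -0.5002],
       [ 0.2899, -0.5637, -0.7735, -0.0999],
       [-0.3766,  0.6758, -0.6336,  1.4234],
       [ 0.    ,  0.    ,  0.    ,  1.    ]])}
top {'intrinsics': array([[410.4073,   0.    , 271.5709],
       [  0.    , 410.4073, 215.915 ],
       [  0.    ,   0.    ,   1.    ]]), 'camera_from_world': array([[-0.0081, -0.9994, -0.0334,  0.0238],
       [-0.9866,  0.0135, -0.1627,  0.5672],
       [ 0.16
[... 2037 characters left out ...]
 0.2453 0.0033] [np.float64(0.0036613816123684017), np.float64(0.0036613816123683206)]
nut_jar top [363.8 152.7] 0.76
nut_jar top [389.5 214.6] 0.29
big_tin scene [351.3 268. ] 0.79
big_tin top [288.7 143.5] 0.82
    [ 0.7756 -0.0282 -0.007 ] [np.float64(0.0009180753415447834), np.float64(0.0009180753415448207)]
sample_bowl scene [339.9 150.5] 0.73
sample_bowl top [116.8 230.5] 0.77
    [ 0.5485  0.4395 -0.0204] [np.float64(0.004667108849628241), np.float64(0.0046671088496280854)]
tasting_spoon scene [158.  365.2] 0.97
tasting_spoon scene [282.8 227.9] 0.36
tasting_spoon top [450.2 228.2] 0.83
    [ 0.5393 -0.4404 -0.0056] [np.float64(0.0022279814503337095), np.float64(0.002227981450333702)]
```

View pics/top0.png

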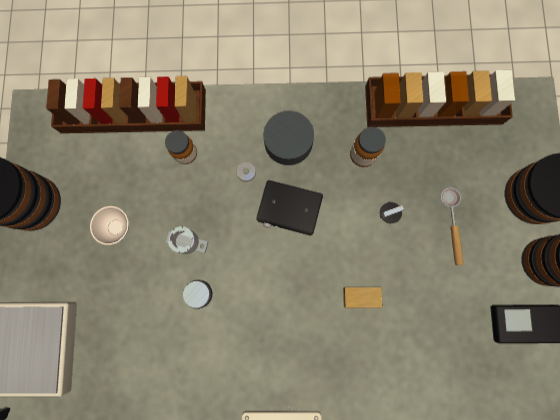

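View pics/scene0.png

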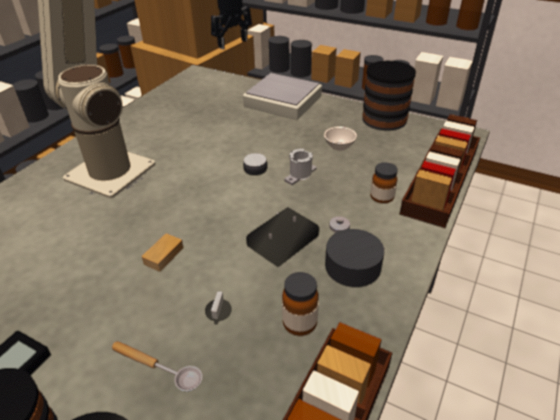

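Top picture: base (290,208) with pegs near (273,202) and (306,210); cup (183,240) with its foot tab at (203,246); lid (391,213), its handle running (384,215)–(403,208). Scene picture: cup (300,165), base (283,235), lid (217,305). The networks' positions agree with these, apart from the scene base and top lid_grip reports. Next I go above the cup for a close look.

```bash
python3 -m inch '[40,-28,0,0,0,0,100, 80,-56,0,0,0,0,100, 120,-84,0,0,0,0,100, 160,-112,0,0,0,0,100, 200,-140,0,0,0,0,100, 240,-168,0,0,0,0,100, 280,-196,0,0,0,0,100, 310,-217,0,0,0,0,100]'
python3 -m inch '[0,0,0,0,0,0,100,0,0,0,0,0,0,100,0,0,0,0,0,0,100]'
cat > w.py <<'E'
from h import *
import sys
np.set_printoptions(precision=4,suppress=True)
o=bot.get_obs();im=bot.camera("wrist");cv2.imwrite(f"pics/{sys.argv[1]}.png",im)
print(o["eef_pos"],o["tool_rot"])
for a in sys.argv[2:]:
    n,z=a.split(":")
    for d in bot.spot_point("wrist",n)[:2]:print(n,np.round(d["uv"],1),round(d["confidence"],2),atz(ray("wrist",d["uv"],o),float(z)))
E
python3 w.py w1 cup:0 cup_mouth:.07 base:0 seat:.04
```

```text
clock: 2.17
eef_pos: [0.4236, 0.2846, 0.2535]
tool_rot: [0.151, 0.989, 0.0, 0.0]
ft_force: [1.1, 0.7, -0.0]
grip_width: 0.0854
grasp_force: 0.0
clock: 2.42
eef_pos: [0.4221, 0.2859, 0.2531]
tool_rot: [0.151, 0.988, -0.0, -0.0]
ft_force: [-0.5, 0.2, -0.7]
grip_width: 0.0849
grasp_force: 0.0
[0.4221 0.2859 0.2531] [ 0.1513  0.9885 -0.0001 -0.0004]
cup [264.5 252.9] 0.86 [0.5075 0.2408 0.    ]
cup_mouth [264. 280.] 0.78 [0.5078 0.2428 0.07  ]
base [ 18.6 357.9] 0.54 [ 0.6078 -0.3569  0.    ]
seat [ 28.  347.7] 0.15 [ 0.5585 -0.2291  0.04  ]
```

View pics/w1.png

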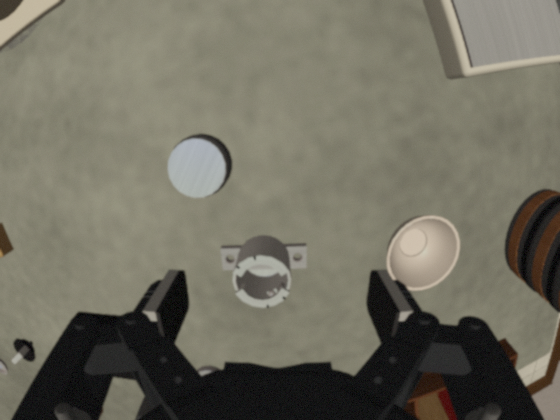

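The wrist picture shows the cup upright with its foot holes at (230,258) and (298,257) and its mouth at (264,280). The bar runs almost along the closing line, so the tool needs a quarter turn to grasp the cup.

```bash
python3 - <<'E'
from h import *
np.set_printoptions(precision=4,suppress=True)
def yaw(a,b):
    v=a-b; return np.degrees(np.arctan2(v[1],v[0])),np.linalg.norm(v[:2])
a,b=[atz(ray("wrist",u),.01) for u in((230,258),(298,257))]
print("cup holes",a,b,(a+b)/2,yaw(b,a))
print("top tab",atz(ray("top",(203,246)),.01))
a,b=[atz(ray("top",u),.054) for u in((273.5,202),(306.5,210))]
print("pegs top",a,b,(a+b)/2,yaw(a,b))
a2,b2=[atz(ray("scene",u),.054) for u in((294,216),(271,236))]
print("pegs scene",a2,b2,(a2+b2)/2,yaw(a2,b2))
a,b=[atz(ray("top",u),.044) for u in((384,215),(403,208))]
print("lid handle",a,b,(a+b)/2,yaw(a,b))
print(bot.get_obs()["joint_pos"])
for n in("cup","cup_mouth"):
  rs=[ray(c,L[0]["uv"]) for c in("scene","top") for L in [bot.spot_point(c,n)] if L]
  bot.camera("wrist") if 0 else 0
  L=bot.spot_point("wrist",n); rs.append(ray("wrist",L[0]["uv"])); print(n,tri(rs))
E
```

```text
cup holes [0.4972 0.2004 0.01  ] [0.5206 0.282  0.01  ] [0.5089 0.2412 0.01  ] (np.float64(73.96706359199325), np.float64(0.08489583798021653))
top tab [0.4974 0.1964 0.01  ]
pegs top [0.6015 0.0123 0.054 ] [ 0.58   -0.0695  0.054 ] [ 0.5907 -0.0286  0.054 ] (np.float64(75.29682539857758), np.float64(0.08461273410699076))
pegs scene [0.6055 0.0137 0.054 ] [ 0.5903 -0.0745  0.054 ] [ 0.5979 -0.0304  0.054 ] (np.float64(80.22991421852565), np.float64(0.08956674007110486))
lid handle [ 0.5664 -0.2622  0.044 ] [ 0.5835 -0.31    0.044 ] [ 0.5749 -0.2861  0.044 ] (np.float64(109.5870902478898), np.float64(0.05079294469996091))
[0.5983 0.2597 0.0306 1.3416 0.0001 0.8986]
cup (array([ 0.5052,  0.2408, -0.0034]), [np.float64(0.0012380935211940033), np.float64(0.00432844516000657), np.float64(0.0035822663671580923)])
cup_mouth (array([0.5081, 0.2447, 0.0664]), [np.float64(0.00194805104517038), np.float64(0.0034763426162562412), np.float64(0.002546227181667751)])
```

```bash
python3 -m inch '[20,-10,0,0,0,-0.12,100, 40,-20,0,0,0,-0.24,100, 60,-30,0,0,0,-0.36,100, 80,-44,0,0,0,-0.48,100, 86,-44,-10,0,0,-0.6,100, 86,-44,-20,0,0,-0.72,100, 86,-44,-30,0,0,-0.84,100, 86,-44,-30,0,0,-0.96,100]'
python3 -m inch '[0,0,0,0,0,-0.12,100, 0,0,0,0,0,-0.24,100, 0,0,0,0,0,-0.36,100, 0,0,0,0,0,-0.48,100, 0,0,0,0,0,-0.586,100, 0,0,0,0,0,-0.586,100, 0,0,0,0,0,-0.586,100]'
python3 w.py w2 cup:0 cup_mouth:.07
```

```text
clock: 3.63
eef_pos: [0.5074, 0.2413, 0.2208]
tool_rot: [0.593, 0.805, -0.002, -0.001]
ft_force: [-0.0, 0.4, 0.1]
grip_width: 0.0851
grasp_force: 0.0
clock: 4.22
eef_pos: [0.5082, 0.2421, 0.2233]
tool_rot: [0.797, 0.603, -0.0, -0.0]
ft_force: [-0.1, 1.0, 0.6]
grip_width: 0.0857
grasp_force: 0.0
[0.5082 0.2421 0.2233] [ 0.7974  0.6034 -0.     -0.    ]
cup [281.8 188.9] 0.86 [0.511  0.2349 0.    ]
cup_mouth [281.  201.4] 0.82 [0.5109 0.2408 0.07  ]
```

View pics/w2.png

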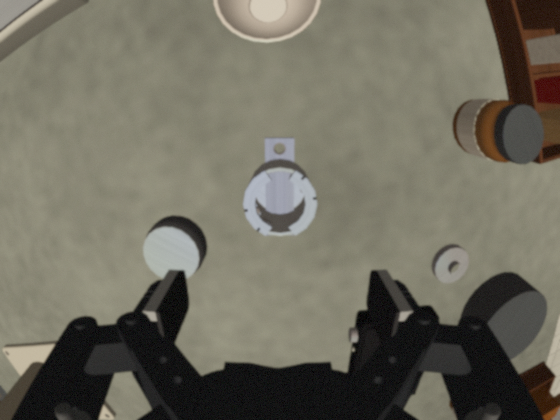

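The cup is centred at (281,201), with its foot hole at (279,149) directly behind it, so bar and tool are aligned. The mouth puts its axis near (0.510, 0.241). Descending to grasp.

```bash
python3 -m inch '[2,-1,-35,0,0,0,100, 2,-1,-70,0,0,0,100, 2,-1,-105,0,0,0,100, 2,-1,-135,0,0,0,100, 2,-1,-155,0,0,0,100, 2,-1,-170,0,0,0,100, 2,-1,-171,0,0,0,100, 2,-1,-171,0,0,0,100]'
python3 -m inch '[0,0,0,0,0,0,40,0,0,0,0,0,0,40,0,0,0,0,0,0,40,0,0,0,0,0,0,40,0,0,0,0,0,0,40,0,0,0,0,0,0,40,0,0,0,0,0,0,40]'
python3 -m inch '[0,0,20,0,0,0,40, 0,0,40,0,0,0,40, 0,0,75,0,0,0,40, 0,0,110,0,0,0,40, 0,0,110,0,0,0,40]'
```

```text
clock: 5.03
eef_pos: [0.5095, 0.2408, 0.0515]
tool_rot: [0.798, 0.603, -0.001, -0.0]
ft_force: [-0.7, 0.3, 0.2]
grip_width: 0.0853
grasp_force: 0.0
clock: 5.62
eef_pos: [0.5112, 0.2418, 0.0546]
tool_rot: [0.798, 0.602, 0.002, 0.0]
ft_force: [-2.5, -0.4, 6.2]
grip_width: 0.0622
grasp_force: 64.2
clock: 6.03
eef_pos: [0.5141, 0.2429, 0.1701]
tool_rot: [0.798, 0.602, 0.007, 0.001]
ft_force: [1.2, 0.3, -2.8]
grip_width: 0.0621
grasp_force: 67.4
```

```bash
python3 -m inch '[5,-25,20,0,0,0,40, 12,-60,40,0,0,0,40, 18,-98,60,0,0,0,40, 25,-136,60,0,0,0,40, 31,-174,60,0,0,0,40, 38,-212,60,0,0,0,40, 44,-250,60,0,0,0,40, 50,-285,60,0,0,0,40]'
python3 -m inch '[5,-25,0,0,0,0,40, 9,-45,0,0,0,0,40, 9,-58,0,0,0,0,40, 9,-58,0,0,0,0,40, 9,-58,0,0,0,0,40, 9,-58,0,0,0,0,40]'
python3 w.py w3 cup:.18 cup_mouth:.25 base:0 seat:.04
```

```text
clock: 6.7
eef_pos: [0.5596, -0.0462, 0.2216]
tool_rot: [0.798, 0.602, -0.001, -0.0]
ft_force: [1.0, 1.0, -4.5]
grip_width: 0.0623
grasp_force: 67.5
clock: 7.2
eef_pos: [0.5687, -0.1009, 0.2219]
tool_rot: [0.798, 0.603, -0.0, -0.001]
ft_force: [-0.6, 0.0, -4.4]
grip_width: 0.0619
grasp_force: 67.7
[ 0.5687 -0.1009  0.2219] [ 0.798   0.6027 -0.0001 -0.0007]
cup [277.2 251.6] 0.57 [ 0.5689 -0.0986  0.18  ]
cup_mouth [275.5 320. ] 0.86 [ 0.5698 -0.0933  0.25  ]
base [280.6 112. ] 0.69 [ 0.5926 -0.0277  0.    ]
seat [280.2 113.3] 0.71 [ 0.5916 -0.0286  0.04  ]
```

View pics/w3.png

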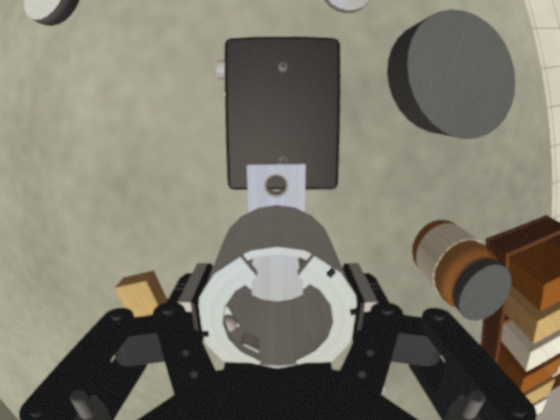

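The pegs' tips show at (283,67) and (283,160), the base edges run nearly straight up the picture, and the held cup's front hole is at (276,185). The seat is near (0.592,-0.028), which matches the top camera.

```bash
python3 - <<'E'
from h import *
np.set_printoptions(precision=4,suppress=True)
im=cv2.imread("pics/w3.png");g=cv2.cvtColor(im,6).astype(float)
def blob(u,v,r,sgn=1,t=None):
    w=sgn*g[v-r:v+r+1,u-r:u+r+1]; w=np.clip(w-(np.median(w)+12 if t is None else t),0,None)
    y,x=np.mgrid[v-r:v+r+1,u-r:u+r+1];return np.array([(w*x).sum(),(w*y).sum()])/w.sum()
p=[blob(283,67,6),blob(283,159,4)];h=blob(276,184,12,-1)
print(p,h)
for z in(.05,.056):
    a,b=[atz(ray("wrist",u),z) for u in p];v=a-b
    print(z,a,b,(a+b)/2,np.hypot(*v[:2]),np.degrees(np.arctan2(v[1],v[0])))
print(g[152:166,276:291].astype(int))
hz=atz(ray("wrist",h),.2219-.0546+.01);t=bot.get_obs()["eef_pos"];v=hz-t
print("hole",hz,v,np.hypot(*v[:2]),np.degrees(np.arctan2(v[1],v[0])))
# base edges, yaw from left & right edges at z=.04
for u1,u2 in(((226,60),(229,170)),((340,60),(337,170))):
    a,b=[atz(ray("wrist",u),.04) for u in(u1,u2)];v=a-b;print("edge",a,b,np.degrees(np.arctan2(v[1],v[0])))
E
```

```text
[array([281.8568,  67.9202]), array([282.2182, 162.3636])] [275.7344 184.6333]
0.05 [0.6047 0.0107 0.05  ] [ 0.5817 -0.0721  0.05  ] [ 0.5932 -0.0307  0.05  ] 0.08592114524699972 74.46063628900507
0.056 [0.6044 0.0099 0.056 ] [ 0.5819 -0.0712  0.056 ] [ 0.5931 -0.0306  0.056 ] 0.08416591931030451 74.46063628900505
[[ 81  83  83  84  81  86  83  81  83  82  80  81  80  80  80]
 [ 81  82  82  84  82  82  81  81  82  80  82  82  81  79  79]
 [ 83  82  82  81  82  84  85  81  80  80  81  77  79  77  79]
 [ 83  81  80  85  85  85  86  85  84  84  82  81  78  82  79]
 [ 82  80  84  87  90  94  96  95  89  87  84  81  81  80  79]
 [ 79  81  84  90  98 101 100 100  96  92  87  81  82  80  79]
 [ 81  82  89  98 104 106 101  98  95  97  92  84  83  79  81]
 [ 82  86  91  99 108 103  93  89  91  99  95  87  84  79  81]
 [ 80  85  88  99 107 101  89  84  91  96  96  90  85  78  80]
 [ 82  82  86  95  98  96  88  86  86  91  94  86  84  80  83]
 [ 84  87  89  91  94  92  86  86  85  92  90  86  85  85  84]
 [106 107 107 111 109 110 110 109 108 108 109 108 107 107 107]
 [142 145 145 147 146 147 147 144 144 144 144 142 143 144 143]
 [171 172 173 172 174 175 175 174 172 171 170 171 170 170 171]]
hole [ 0.5787 -0.0628  0.1773] [ 0.0095  0.038  -0.0451] 0.039159009470691564 75.92966666509993
edge [0.5583 0.0343 0.04  ] [ 0.5308 -0.0666  0.04  ] 74.75868000626238
edge [0.6595 0.0062 0.04  ] [ 0.6301 -0.0946  0.04  ] 73.75636816128139
```

```bash
python3 -m inch '[10,30,0,0,0,0,40, 20,55,0,0,0,0,40, 26,73,0,0,0,0,40, 26,73,-30,0,0,0,40, 26,73,-60,0,0,0,40, 26,73,-85,0,0,0,40, 26,73,-90,0,0,0,40, 26,73,-90,0,0,0,40]'
python3 -m inch '[0,0,0,0,0,0,40, 0,0,0,0,0,0,40]'
python3 w.py w4 cup_mouth:.145; python3 -c "
import cv2;i=cv2.imread('pics/w4.png');cv2.imwrite('pics/w4c.png',cv2.resize(i[40:280,160:400],None,fx=2.4,fy=2.4,interpolation=2))"
```

```text
clock: 8.12
eef_pos: [0.5932, -0.0283, 0.13]
tool_rot: [0.798, 0.603, -0.002, -0.002]
ft_force: [-0.4, -0.8, -4.3]
grip_width: 0.062
grasp_force: 67.8
clock: 8.28
eef_pos: [0.5969, -0.0289, 0.1347]
tool_rot: [0.798, 0.602, 0.002, 0.001]
ft_force: [0.5, -0.6, -3.5]
grip_width: 0.0621
grasp_force: 67.8
[ 0.5969 -0.0289  0.1347] [0.7982 0.6023 0.0017 0.0014]
cup_mouth [279.2 319.8] 0.59 [ 0.5956 -0.0343  0.145 ]
cup_mouth [469.8 153.8] 0.31 [0.6862 0.0135 0.145 ]
```

View pics/w4c.png

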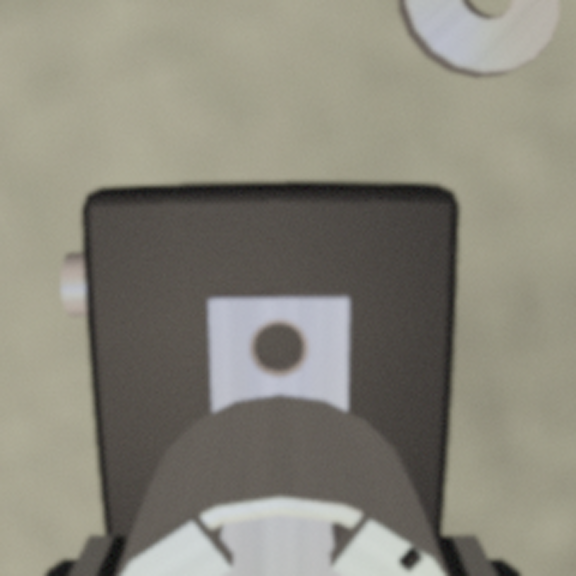

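The cup hangs over the base with its front hole at full-picture (275.8,184.6). The base's left and right edges beside it are at about (199,184) and (348,184), and its front edge is on row 118. No peg shows through the hole, so I compute the offset.

```bash
python3 - <<'E'
from h import *
np.set_printoptions(precision=4,suppress=True)
c=lambda x,y:(160+x/2.4,40+y/2.4)
o=bot.get_obs();t=np.array(o["eef_pos"]);q=R.from_quat(o["tool_rot"]).as_matrix()
ex,ey=q[:2,0],q[:2,1];ex/=np.linalg.norm(ex);ey/=np.linalg.norm(ey)
def loc(uv,z):
    p=atz(ray("wrist",uv,o),z);d=p[:2]-t[:2];return np.r_[d@ex,d@ey]*1000
print("tool xyaw",np.degrees(np.arctan2(ex[1],ex[0])),"ex",ex,"ey",ey,o["joint_pos"])
print("hole",loc(c(278,347),.09))
print("bar corners",loc(c(208,297),.09),loc(c(350,297),.09))
for r in(250,347,450):print("base L/R")
for p in((88,250),(94,347),(101,450),(456,250),(452,347),(446,450),(150,186),(272,186),(400,186)):print(p,loc(c(*p),.04))
for s in((0.6045,.0103),(.5823,-.0697),(.5935,-.0297)):
    d=np.array(s)-t[:2];print("w3 pegs/seat in tool",d@ex*1000,d@ey*1000)
E
```

```text
tool xyaw 74.06205865899162 ex [0.2746 0.9616] ey [ 0.9616 -0.2746] [-0.0487  0.5004  0.0703  1.1362  0.      1.8003]
hole [39.2973 -0.9559]
bar corners [ 50.4272 -16.0049] [50.3838 14.5566]
base L/R
base L/R
base L/R
(88, 250) [ 56.5622 -54.3571]
(94, 347) [ 28.4346 -54.0379]
(101, 450) [ -3.1974 -54.1214]
(456, 250) [56.3029 49.0971]
(452, 347) [28.2184 49.2236]
(446, 450) [-3.3908 49.4033]
(150, 186) [ 73.9578 -36.1084]
(272, 186) [73.3559 -2.5161]
(400, 186) [73.8229 32.6836]
w3 pegs/seat in tool 39.99615007687238 -3.3591405403281946
w3 pegs/seat in tool -43.02465628002148 -2.7377172684848863
w3 pegs/seat in tool -1.4867934990798888 -2.952273057285782
```

```bash
python3 -m inch '[-1.2,1.7,-5,0,0,0,40, -1.2,1.7,-10,0,0,0,40, -1.2,1.7,-15,0,0,0,40, -1.2,1.7,-20,0,0,0,40, -1.2,1.7,-20,0,0,0,40, -1.2,1.7,-20,0,0,0,40]'
python3 w.py w5 cup_mouth:.12; python3 -c "
import cv2;i=cv2.imread('pics/w5.png');cv2.imwrite('pics/w5c.png',cv2.resize(i[90:250,190:350],None,fx=3,fy=3,interpolation=2))"
```

```text
clock: 8.88
eef_pos: [0.5934, -0.0272, 0.1115]
tool_rot: [0.798, 0.602, -0.001, -0.001]
ft_force: [-0.4, -1.0, -4.0]
grip_width: 0.0621
grasp_force: 67.8
[ 0.5934 -0.0272  0.1115] [ 0.7983  0.6023 -0.0007 -0.0006]
cup_mouth [277.  320.8] 0.57 [ 0.5908 -0.0341  0.12  ]
```

View pics/w5c.png

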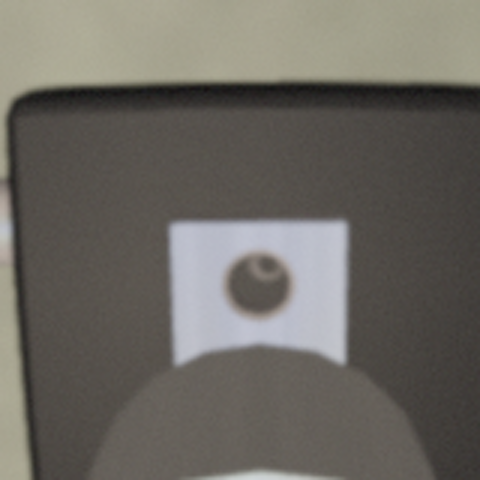

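The peg tip shows through the hole at crop (265,264), hole centre (258,284). After parallax the peg is about 0.7 mm ahead and 1 mm to the right. I make this small correction and lower.

```bash
python3 -m inch '[0.9,0.4,0,0,0,0,40, 0.9,0.4,-3,0,0,0,40, 0.9,0.4,-6,0,0,0,40, 0.9,0.4,-9,0,0,0,40, 0.9,0.4,-9,0,0,0,40]'
python3 -m inch '[0,0,-2,0,0,0,40, 0,0,-4,0,0,0,40, 0,0,-6,0,0,0,40, 0,0,-7,0,0,0,40, 0,0,-7,0,0,0,40, 0,0,-7,0,0,0,40]'
python3 -c "
from h import *
bot.camera('wrist');o=bot.get_obs();print(o['eef_pos'],o['tool_rot'],o['ft_force'],o['ft_torque'])"
```

```text
clock: 9.4
eef_pos: [0.5942, -0.0268, 0.1023]
tool_rot: [0.798, 0.602, -0.001, -0.001]
ft_force: [-0.3, 0.4, -4.4]
grip_width: 0.0616
grasp_force: 67.8
clock: 9.9
eef_pos: [0.5948, -0.0268, 0.0962]
tool_rot: [0.798, 0.602, -0.0, -0.0]
ft_force: [0.7, 0.1, -4.5]
grip_width: 0.0622
grasp_force: 67.8
[ 0.59494047 -0.02681206  0.09635968] [7.98265280e-01 6.02306017e-01 5.23051992e-05 4.82874418e-05] [ 0.10994978  0.35935925 -4.36701318] [ 0.02265846 -0.02259187 -0.06629521]
```

```bash
python3 -m inch '[0,0,-1,0,0,0,40, 0,0,-2,0,0,0,40, 0,0,-2,0,0,0,40, 0,0,-2,0,0,0,40]'; python3 -m inch '[0,0,-1,0,0,0,40, 0,0,-1.5,0,0,0,40, 0,0,-1.5,0,0,0,40]'
```

```text
clock: 10.28
eef_pos: [0.5951, -0.0267, 0.0948]
tool_rot: [0.798, 0.602, 0.0, 0.0]
ft_force: [-1.0, 0.4, -0.9]
grip_width: 0.0622
grasp_force: 68.0
clock: 10.53
eef_pos: [0.5951, -0.0266, 0.0947]
tool_rot: [0.798, 0.602, 0.001, 0.0]
ft_force: [-3.5, 0.9, 6.9]
grip_width: 0.0621
grasp_force: 68.6
```

Contact at the height expected for a cup that is home. Releasing and rising.

```bash
python3 -m inch '[0,0,1.5,0,0,0,70, 0,0,1.5,0,0,0,100, 0,0,1.5,0,0,0,100, 0,0,1.5,0,0,0,100, 0,0,1.5,0,0,0,100, 0,0,1.5,0,0,0,100]'
python3 -m inch '[0,0,25,0,0,0,100, 0,0,60,0,0,0,100, 0,0,95,0,0,0,100, 0,0,120,0,0,0,100, 0,0,130,0,0,0,100, 0,0,130,0,0,0,100, 0,0,130,0,0,0,100]'
python3 w.py w6 cup:.04 cup_mouth:.11
python3 - <<'E'
from h import *
np.set_printoptions(precision=4,suppress=True)
for c in("scene","top"):cv2.imwrite(f"pics/{c}6.png",bot.camera(c))
for n in("cup","cup_mouth","lid"):
    rs=[ray(c,L[0]["uv"]) for c in("scene","top","wrist") for L in[bot.spot_point(c,n)] if L and L[0]["confidence"]>.5]
    print(n,len(rs),tri(rs))
E
```

```text
clock: 11.03
eef_pos: [0.595, -0.0269, 0.0943]
tool_rot: [0.798, 0.602, 0.0, 0.0]
ft_force: [0.1, -0.9, -0.7]
grip_width: 0.0854
grasp_force: 0.0
clock: 11.62
eef_pos: [0.5948, -0.0268, 0.2238]
tool_rot: [0.798, 0.602, -0.0, -0.0]
ft_force: [-0.1, 0.1, -0.1]
grip_width: 0.0851
grasp_force: 0.0
[ 0.5948 -0.0268  0.2238] [ 0.7983  0.6023 -0.     -0.    ]
cup [277.9 194.6] 0.71 [ 0.5944 -0.0292  0.04  ]
cup_mouth [278.  215.1] 0.94 [ 0.5949 -0.0271  0.11  ]
cup 2 (array([ 0.593 , -0.0291,  0.0409]), [np.float64(0.0009621583352868555), np.float64(0.0009621583352866645)])
cup_mouth 2 (array([ 0.5934, -0.0301,  0.1017]), [np.float64(0.0007714808098088678), np.float64(0.0007714808098087494)])
lid 2 (array([ 0.58  , -0.2823,  0.0079]), [np.float64(0.0014014093487752998), np.float64(0.001401409348775174)])
```

View pics/w6.png

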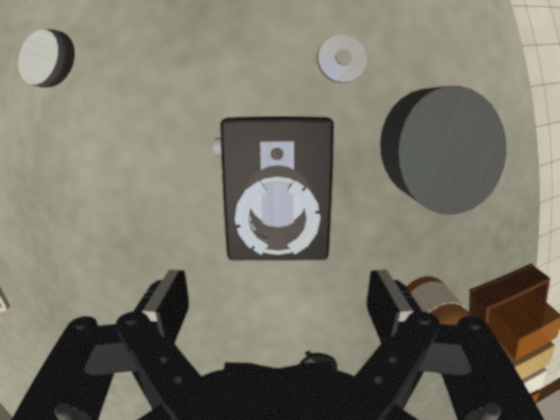

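The cup is seated: the peg shows inside the foot hole at (277,154) and the mouth is centred at (278,215), so its axis is about (0.595,-0.027). Next I go to the lid.

```bash
python3 -m inch '[-2,-33,0,0,0,0.1,100, -4,-66,0,0,0,0.2,100, -6,-100,0,0,0,0.3,100, -9,-133,0,0,0,0.4,100, -11,-166,0,0,0,0.5,100, -13,-200,0,0,0,0.6,100, -15,-233,-10,0,0,0.62,100, -17,-258,-20,0,0,0.62,100]'
python3 -m inch '[0,0,0,0,0,0,70, 0,0,0,0,0,0,70, 0,0,0,0,0,0,70]'
python3 w.py w7 lid:0 lid_grip:.033
python3 -c "
import cv2;i=cv2.imread('pics/w7.png');cv2.imwrite('pics/w7c.png',cv2.resize(i[100:300,180:380],None,fx=2.8,fy=2.8,interpolation=2))"
```

```text
clock: 12.98
eef_pos: [0.578, -0.2879, 0.205]
tool_rot: [0.577, 0.817, -0.0, 0.001]
ft_force: [-0.2, 0.6, -0.2]
grip_width: 0.086
grasp_force: 0.0
clock: 13.23
eef_pos: [0.5779, -0.2845, 0.2043]
tool_rot: [0.577, 0.817, 0.0, -0.0]
ft_force: [-0.0, 0.6, -0.3]
grip_width: 0.0598
grasp_force: 0.0
[ 0.5779 -0.2845  0.2043] [ 0.5765  0.8171  0.0002 -0.0002]
lid [278.6 192.1] 0.85 [ 0.5799 -0.2887  0.    ]
lid_grip [280.4 201.7] 0.63 [ 0.5817 -0.289   0.033 ]
```

View pics/w7c.png

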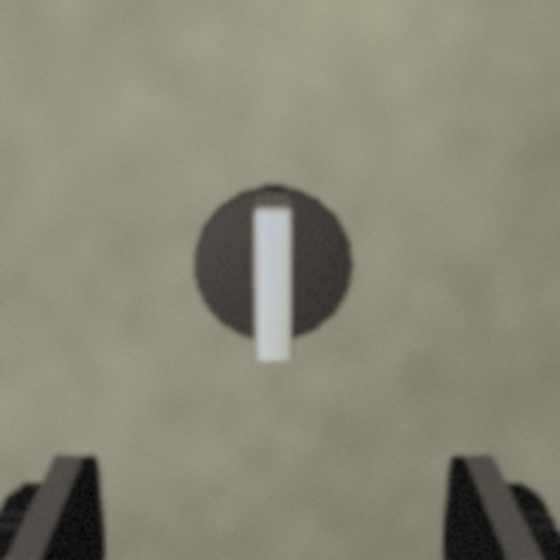

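The handle's top runs from crop (272,208) to (274,361), straight up the picture, so it is already in line with the jaws. I compute its centre.

```bash
python3 - <<'E'
from h import *
np.set_printoptions(precision=4,suppress=True)
o=bot.get_obs()
a,b=[atz(ray("wrist",(180+x/2.8,100+y/2.8),o),.044) for x,y in((272,208),(274,361))]
v=a-b;print(a,b,(a+b)/2,np.hypot(*v[:2]),np.degrees(np.arctan2(v[1],v[0])))
d=[atz(ray("wrist",(180+x/2.8,100+y/2.8),o),.018) for x,y in((194,265),(353,265),(274,185))];print(d, (d[0]+d[1])/2)
t=R.from_quat(o["tool_rot"]).as_matrix()[:,0];print(o["eef_pos"],np.degrees(np.arctan2(t[1],t[0])))
E
```

```text
[ 0.5701 -0.2628  0.044 ] [ 0.5881 -0.311   0.044 ] [ 0.5791 -0.2869  0.044 ] 0.05143669553802801 110.41616131960322
[array([ 0.553 , -0.2959,  0.018 ]), array([ 0.6055, -0.2771,  0.018 ]), array([ 0.5698, -0.2598,  0.018 ])] [ 0.5792 -0.2865  0.018 ]
[ 0.5785 -0.2836  0.2051] 109.70017327596621
```

```bash
python3 -m inch '[1,-3,-35,0,0,0.01,50, 1,-3,-70,0,0,0.01,50, 1,-3,-105,0,0,0.01,50, 1,-3,-135,0,0,0.01,50, 1,-3,-150,0,0,0.01,50, 1,-3,-157,0,0,0.01,50, 1,-3,-157,0,0,0.01,50, 1,-3,-157,0,0,0.01,50]'
python3 -m inch '[0,0,0,0,0,0,0,0,0,0,0,0,0,0,0,0,0,0,0,0,0,0,0,0,0,0,0,0,0,0,0,0,0,0,0,0,0,0,0,0,0,0,0,0,0,0,0,0,0]'
python3 -m inch '[0,0,0,0,0,0,0,0,0,0,0,0,0,0]'
```

```text
clock: 14.05
eef_pos: [0.5798, -0.2875, 0.0484]
tool_rot: [0.572, 0.82, 0.0, 0.001]
ft_force: [0.3, 0.0, -0.6]
grip_width: 0.0425
grasp_force: 0.0
clock: 14.63
eef_pos: [0.5804, -0.2886, 0.0495]
tool_rot: [0.572, 0.82, 0.0, 0.002]
ft_force: [0.4, 0.4, 5.7]
grip_width: 0.0105
grasp_force: 61.5
clock: 14.8
eef_pos: [0.5804, -0.2885, 0.0495]
tool_rot: [0.572, 0.82, 0.0, 0.002]
ft_force: [0.7, 0.1, 6.3]
grip_width: 0.0103
grasp_force: 61.5
```

```bash
python3 -m inch '[0,0,20,0,0,0,0, 0,0,50,0,0,0,0, 0,0,85,0,0,0,0, 0,0,120,0,0,-0.08,0, 0,20,150,0,0,-0.18,0, 2,50,155,0,0,-0.28,0, 4,85,155,0,0,-0.38,0, 6,120,155,0,0,-0.48,0]'
python3 -m inch '[2,33,0,0,0,-0.1,0, 4,66,0,0,0,-0.15,0, 6,99,0,0,0,-0.15,0, 8,125,0,0,0,-0.15,0, 9,141,0,0,0,-0.15,0, 9,141,0,0,0,-0.15,0, 9,141,0,0,0,-0.15,0, 9,141,0,0,0,-0.15,0]'
python3 w.py w8 lid:.155 cup_mouth:.11
python3 -c "
import cv2;i=cv2.imread('pics/w8.png');cv2.imwrite('pics/w8c.png',cv2.resize(i[100:400,130:430],None,fx=2,fy=2,interpolation=2))"
```

```text
clock: 15.47
eef_pos: [0.585, -0.1674, 0.2035]
tool_rot: [0.753, 0.658, 0.001, 0.001]
ft_force: [0.9, 0.9, -1.3]
grip_width: 0.0106
grasp_force: 60.5
clock: 16.13
eef_pos: [0.5936, -0.0274, 0.2021]
tool_rot: [0.798, 0.602, -0.0, 0.0]
ft_force: [-0.5, 0.8, -0.9]
grip_width: 0.0103
grasp_force: 60.5
[ 0.5936 -0.0274  0.2021] [ 0.7984  0.6022 -0.0004  0.0001]
lid [278.4 251.3] 0.58 [ 0.5938 -0.0275  0.155 ]
```

View pics/w8c.png

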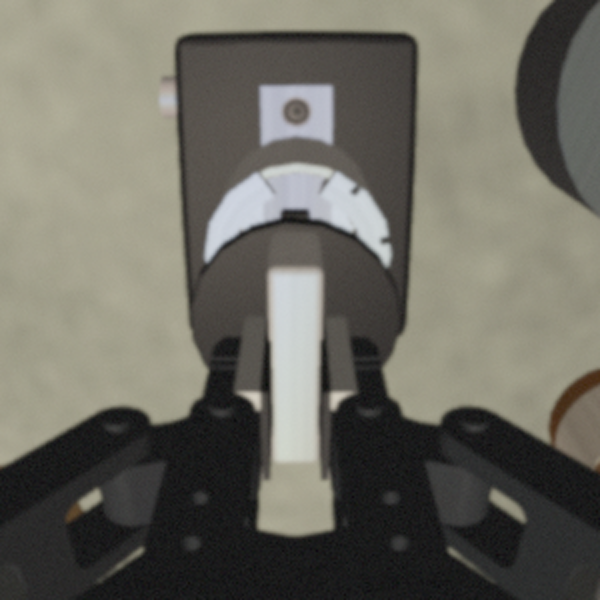

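The lid is held straight, its lug at crop (296,213) lined up with the entry gap centred at about (297,180). The foot hole and peg are at (296,111). I compute the remaining offset.

```bash
python3 - <<'E'
from h import *
np.set_printoptions(precision=4,suppress=True)
o=bot.get_obs();t=np.array(o["eef_pos"]);q=R.from_quat(o["tool_rot"]).as_matrix()
ex,ey=q[:2,0],q[:2,1];ex/=np.linalg.norm(ex);ey/=np.linalg.norm(ey);print(t,ex,ey,np.degrees(np.arctan2(ex[1],ex[0])))
def loc(x,y,z):
    d=atz(ray("wrist",(130+x/2,100+y/2),o),z)[:2]-t[:2];return np.r_[d@ex,d@ey]*1000
zl=t[2]-.0495
print("handle ends",loc(296,268,zl+.044),loc(296,463,zl+.044))
print("disc L/R",loc(192,310,zl+.018),loc(399,310,zl+.018),"disc front",loc(296,222,zl+.018))
print("lug tip",loc(295,210,zl+.005))
print("cup hole",loc(296,111,.05),"bar corners",loc(260,86,.05),loc(333,86,.05))
print("mouth front",loc(296,163,.11),"gap",loc(264,172,.11),loc(331,172,.11))
E
```

```text
[ 0.5937 -0.0281  0.2022] [0.2763 0.9611] [ 0.9611 -0.2763] 73.96277567682101
handle ends [27.0163 -0.1316] [-24.5739  -0.0966]
disc L/R [  4.8492 -27.2084] [ 4.8083 26.8737] disc front [28.9218 -0.0595]
lug tip [28.1689 -0.2881]
cup hole [40.029   0.2822] bar corners [ 50.7441 -14.8244] [50.7471 15.8111]
mouth front [30.542   0.1124] gap [ 27.4561 -10.6657] [27.4521 11.9082]
```

```bash
python3 -m inch '[-0.2,-2.6,-10,0,0,0,0, -0.2,-2.6,-20,0,0,0,0, -0.2,-2.6,-30,0,0,0,0, -0.2,-2.6,-36,0,0,0,0, -0.2,-2.6,-36,0,0,0,0, -0.2,-2.6,-36,0,0,0,0]'
python3 w.py w9
python3 -c "
import cv2;i=cv2.imread('pics/w9.png');cv2.imwrite('pics/w9c.png',cv2.resize(i[140:300,190:370],None,fx=3.3,fy=3.3,interpolation=2))"
```

```text
clock: 16.78
eef_pos: [0.5931, -0.0294, 0.1652]
tool_rot: [0.798, 0.602, -0.001, -0.001]
ft_force: [0.1, 0.7, -1.0]
grip_width: 0.0107
grasp_force: 60.5
[ 0.5931 -0.0294  0.1652] [ 0.7983  0.6023 -0.0008 -0.0007]
```

View pics/w9c.png

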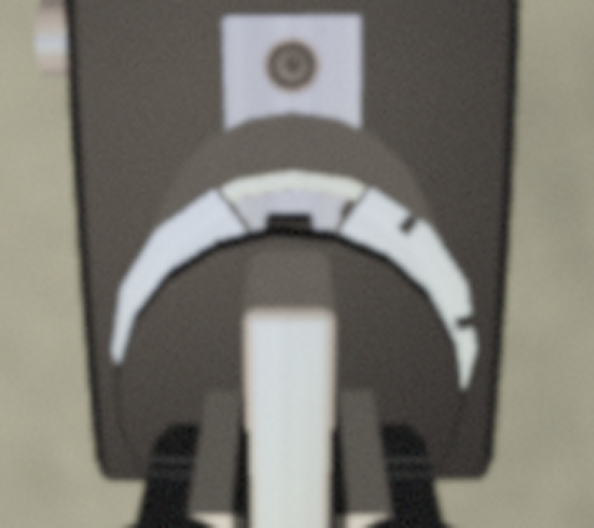

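That was one picture more than allowed, so from here on I use numbers only. It shows the lug at crop (290,218), centred in the gap (240–337 at row 228), with the mouth's front edge on row 170 and the foot hole at (291,66).

```bash
python3 - <<'E'
from h import *
np.set_printoptions(precision=2,suppress=True)
o=bot.get_obs();t=np.array(o["eef_pos"]);q=R.from_quat(o["tool_rot"]).as_matrix()
ex,ey=q[:2,0],q[:2,1];ex/=np.linalg.norm(ex);ey/=np.linalg.norm(ey)
def loc(x,y,z):
    d=atz(ray("wrist",(190+x/3.3,140+y/3.3),o),z)[:2]-t[:2];return np.r_[d@ex,d@ey]*1000
zl=t[2]-.0495;print(t,zl,np.degrees(np.arctan2(ex[1],ex[0])))
print("lug tip-26.5",loc(290,215,zl+.005)-[26.5,0],loc(290,215,zl)-[26.5,0])
print("handle front-26",loc(290,312,zl+.044)-[26,0],"disc front-28",loc(290,234,zl+.018)-[28,0])
print("disc sides",loc(120,370,zl+.018),loc(463,385,zl+.018))
print("mouth front-32",loc(293,170,.11)-[32,0],"gap",loc(240,228,.11),loc(337,232,.11))
print("hole-42",loc(291,66,.05)-[42,0],"bar-53",loc(222,16,.05)-[53,0],loc(361,16,.05)-[53,0])
E
```

```text
[ 0.59 -0.03  0.17] 0.11650883965229107 74.0762712880573
lug tip-26.5 [ 1.59 -0.1 ] [ 0.12 -0.09]
handle front-26 [ 0.77 -0.19] disc front-28 [ 0.97 -0.13]
disc sides [  6.51 -26.93] [ 3.84 27.35]
mouth front-32 [0.68 0.43] gap [22.36 -8.73] [21.62  8.06]
hole-42 [-0.4   0.27] bar-53 [ -0.1  -14.98] [-0.09 15.74]
```

```bash
python3 -m inch '[0.2,-0.9,0,0,0,0,0, 0.2,-0.9,-3,0,0,0,0, 0.2,-0.9,-6,0,0,0,0, 0.2,-0.9,-9,0,0,0,0, 0.2,-0.9,-12,0,0,0,0, 0.2,-0.9,-12,0,0,0,0, 0.2,-0.9,-12,0,0,0,0]'
python3 -m inch '[0,0,-2,0,0,0,0, 0,0,-4,0,0,0,0, 0,0,-5,0,0,0,0, 0,0,-5,0,0,0,0, 0,0,-5,0,0,0,0]'
```

```text
clock: 17.42
eef_pos: [0.5936, -0.0303, 0.1539]
tool_rot: [0.798, 0.602, -0.0, -0.0]
ft_force: [0.1, 0.3, -1.8]
grip_width: 0.0104
grasp_force: 60.5
clock: 17.83
eef_pos: [0.5938, -0.0303, 0.1492]
tool_rot: [0.798, 0.602, -0.0, -0.0]
ft_force: [-0.6, -0.3, -0.8]
grip_width: 0.0102
grasp_force: 60.5
```

```bash
python3 -m inch '[0,0,-1,0,0,0,0, 0,0,-1,0,0,0,0, 0,0,-1,0,0,0,0]'; python3 -m inch '[0,0,-0.7,0,0,0,0, 0,0,-0.7,0,0,0,0, 0,0,-0.7,0,0,0,0]'
```

```text
clock: 18.08
eef_pos: [0.5939, -0.0303, 0.1483]
tool_rot: [0.798, 0.602, -0.0, -0.0]
ft_force: [-0.5, -0.3, -0.3]
grip_width: 0.0104
grasp_force: 60.5
clock: 18.33
eef_pos: [0.5939, -0.0303, 0.1476]
tool_rot: [0.798, 0.602, -0.0, -0.0]
ft_force: [0.5, -0.1, -1.3]
grip_width: 0.0104
grasp_force: 60.6
```

```bash
python3 -m inch '[0,0,-0.7,0,0,0,0, 0,0,-0.7,0,0,0,0, 0,0,-0.7,0,0,0,0]'; python3 -m inch '[0,0,-0.7,0,0,0,0, 0,0,-0.7,0,0,0,0, 0,0,-0.7,0,0,0,0]'
```

```text
clock: 18.58
eef_pos: [0.5939, -0.0303, 0.1475]
tool_rot: [0.798, 0.602, 0.0, 0.0]
ft_force: [-1.2, 0.5, 4.2]
grip_width: 0.0104
grasp_force: 61.0
clock: 18.83
eef_pos: [0.594, -0.0303, 0.1475]
tool_rot: [0.798, 0.602, 0.0, 0.0]
ft_force: [-4.3, 0.1, 7.2]
grip_width: 0.0104
grasp_force: 61.6
```

Contact came at TCP z 0.1475, where a flush lid should be. I ease the push a little and twist clockwise in stages.

```bash
python3 -m inch '[0,0,0.6,0,0,0,0, 0,0,0.6,0,0,-0.05,0, 0,0.1,0.6,0,0,-0.1,0, -0.1,0.1,0.6,0,0,-0.15,0, -0.1,0.1,0.6,0,0,-0.2,0, -0.2,0.2,0.6,0,0,-0.25,0, -0.2,0.2,0.6,0,0,-0.3,0, -0.2,0.2,0.6,0,0,-0.3,0]'
python3 -m inch '[0,0,0,0,0,-0.05,0, -0.1,0,0,0,0,-0.1,0, -0.1,0.1,0,0,0,-0.15,0, -0.1,0.1,0,0,0,-0.2,0, -0.1,0.1,0,0,0,-0.25,0, -0.2,0.1,0,0,0,-0.25,0, -0.2,0.1,0,0,0,-0.25,0]'
```

```text
clock: 19.5
eef_pos: [0.5941, -0.0298, 0.1475]
tool_rot: [0.879, 0.476, 0.001, 0.0]
ft_force: [-2.0, 0.9, 5.0]
grip_width: 0.0108
grasp_force: 61.3
clock: 20.08
eef_pos: [0.5938, -0.0295, 0.1475]
tool_rot: [0.932, 0.364, 0.001, -0.0]
ft_force: [-1.2, 1.6, 5.4]
grip_width: 0.0102
grasp_force: 61.4
```

```bash
python3 -m inch '[0,0,0,0,0,-0.04,0, 0,0,0,0,0,-0.08,0, 0,0.1,0,0,0,-0.12,0, 0,0.1,0,0,0,-0.15,0, 0,0.1,0,0,0,-0.15,0, 0,0.1,0,0,0,-0.15,0, 0,0.1,0,0,0,-0.15,0]'
python3 w.py w10
python3 - <<'E'
from h import *
np.set_printoptions(precision=4,suppress=True)
o=bot.get_obs();t=R.from_quat(o["tool_rot"]).as_matrix()[:,0];print(np.degrees(np.arctan2(t[1],t[0])),o["ft_force"],o["ft_torque"],o["grasp_force"],o["joint_pos"])
# axis of cup foot in wrist view: light foot bar pixels via network mask
L=bot.silhouettes("wrist","cup");print([(round(d["confidence"],2),d["mask"].sum()) for d in L[:2]])
g=bot.camera("wrist");bot.camera("top");bot.camera("scene")
for n in("cup","lid"):
    rs=[ray(c,M[0]["uv"]) for c in("scene","top","wrist") for M in[bot.spot_point(c,n)] if M and M[0]["confidence"]>.5]
    if len(rs)>1:print(n,len(rs),tri(rs))
# handle top long axis & foot bar in the wrist picture
m=L[0]["mask"].astype(np.uint8);hsv=cv2.cvtColor(g,cv2.COLOR_BGR2HSV)
b=((m>0)&(hsv[...,2]>150)).astype(np.uint8)
n,lab,st,ce=cv2.connectedComponentsWithStats(b)
for k in range(1,n):
    if st[k,4]>80:
        c=cv2.findContours((lab==k).astype(np.uint8),0,2)[0][0];print(st[k],cv2.minAreaRect(c))
E
```

```text
clock: 20.67
eef_pos: [0.5937, -0.0293, 0.1475]
tool_rot: [0.956, 0.293, 0.001, -0.0]
ft_force: [-1.6, 1.5, 6.2]
grip_width: 0.0105
grasp_force: 61.4
[ 0.5937 -0.0293  0.1475] [ 0.9561  0.293   0.0006 -0.0003]
34.07275406340422 [-2.6684  2.0587  5.8865] [0.3144 0.3805 0.0098] 61.416635513305664 [-0.0499  0.4872  0.084   1.1667  0.001   2.497 ]
[(0.66, np.int64(4209))]
cup 2 (array([ 0.5915, -0.0308,  0.0371]), [np.float64(0.0024556182817564855), np.float64(0.0024556182817565414)])
lid 2 (array([ 0.2917, -0.2153, -0.5628]), [np.float64(0.0678428812190998), np.float64(0.0678428812190997)])
[ 215  152   53   53 1125] ((240.6114044189453, 178.1361541748047), (36.305633544921875, 42.0047721862793), 50.710594177246094)
[280 201  37  19 272] ((297.7102355957031, 209.31654357910156), (38.27472686767578, 9.363475799560547), 19.536653518676758)
[226 202  51  31 385] ((249.3491668701172, 213.96241760253906), (13.21756649017334, 57.30158996582031), 61.47687911987305)
[316 219  21  62 329] ((327.6784362792969, 248.7669677734375), (61.63756561279297, 14.100435256958008), 80.04937744140625)
[218 234  12  48 275] ((223.2344512939453, 257.55035400390625), (47.143917083740234, 10.530733108520508), 88.72696685791016)
```

The tool has turned 40.0°, and the foot bar appears 39.3° off the tool axis. One numeric check that the handle has not slipped in the jaws, compared with before the twist.

```bash
python3 - <<'E'
import cv2,numpy as np
for f in("w9","w10"):
    g=cv2.cvtColor(cv2.imread(f"pics/{f}.png"),6)
    b=np.zeros_like(g);b[225:340,255:302]=(g[225:340,255:302]>165)
    n,l,s,c=cv2.connectedComponentsWithStats(b);k=1+s[1:,4].argmax()
    q=cv2.findContours((l==k).astype(np.uint8),0,2)[0][0]
    print(f,s[k],cv2.minAreaRect(q))
    for r in(245,270,290,310):
        x=np.flatnonzero(l[r]==k);print(r,x.min() if len(x) else None,x.max() if len(x) else None)
E
python3 -m inch '[0,0,0,0,0,0,0,0,0,0,0,0,0,0]'
```

```text
w9 [ 265  235   26  105 2431] ((277.5, 287.0), (104.0, 25.0), 90.0)
245 265 290
270 266 288
290 267 288
310 267 287
w10 [ 265  235   26   98 2255] ((277.5, 283.5), (97.0, 25.0), 90.0)
245 265 290
270 266 289
290 267 288
310 267 287
clock: 21.38
eef_pos: [0.5937, -0.0294, 0.1475]
tool_rot: [0.956, 0.293, 0.001, -0.0]
ft_force: [-1.4, 2.1, 5.5]
grip_width: 0.011
grasp_force: 61.4
```

The handle has not moved in the jaws, so the lid has turned with the tool. Everything is steady, so I hand in.

```bash
python3 -c "
from workcell import bot
print(bot.job_done())"
```

```text
the job is handed in; nothing more can be done
None
```

I handed the job in at about 21.4 s: the cup is seated over both pegs, and the lid is flush, twisted 40° clockwise without reaching the lock and still gripped; no verdict came back, and I viewed 11 pictures, one over the limit of 10.

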